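Load the label dispenser and hold its hub cap at half lock

ROBOT

A 7-joint arm with a two-finger parallel gripper is mounted at the origin on a cart in front of the work surface, level with it; the furniture and walls round the work are solid. World frame = base frame: x ahead of the robot, y to its left, z up, the work surface at z = 0. Lengths are in mm, angles in degrees, forces in N, time in s.
With the tool pointing down it reaches from about 400 to 850 mm from the base axis. Payload 4.5 kg.
Tool frame: the origin (TCP) lies between the finger pads; the fingertips stand arm.nose_length ahead of it and the grasp point (between the pads) lies 8 mm behind it (arm.nose_length is the distance from the TCP to the fingertips, in mm); z points along the fingers, y is the line along which they close (so a half turn about z gives the same grasp; the last joint's range is limited). The gripper opens to 88 mm and grips with 3 to 60 N. Pads are 18 mm wide; open, the fingers measure 123 mm over their backs; the gripper's body (75 mm by 187 mm) begins 45 mm behind the grasp point.
Start: joints at [76.822, 39.483, -11.15, 89.685, 9.013, 51.709, -12.324], TCP at [162.997, -603.394, 249.743] pointing down, gripper open.
Joint ranges: [-172.22, 172.22], [-26.19, 119.32], [-84.43, 86.54], [7.71, 146.69], [-57.33, 237.33], [2.42, 119.75], [-152.13, 152.13]. Speed limits (degrees/s): [147.25, 147.25, 180, 180, 180, 180, 180].

INTERFACE

Orientations are given as a 3x3 rotation matrix whose columns are the frame's x, y, z axes.
In Python, from workcell import arm, vision gives the robot as it stands. The module is installed in compiled form; this text tells all that it offers.
- The arm moves only by the shell command python3 -m pendant 'ROWS' [FORCE]. ROWS is JSON, a list of rows, each an object of numbers: "dx", "dy", "dz": the shift along the tool's x, y, z in m; "roll": the turn about the tool's z in degrees; "hand": the opening, from -1 (shut) to 1 (fully open). A call has 1 to 5 rows; each row shifts and turns the commanded pose from where the row before left it, along the tool's axes as they then stand; what a row does not reach is not made up. A row lasts 1/12 s, in which the tool goes at most 41.7 mm and 7.16 degrees, less where a joint would pass 70% of its speed; a pose out of reach is approached as far as the arm can. A call is refused whole if a number of a shift passes 0.0417 or a number of a turn 7.16, either way. A call with a gripper value outside its range is refused whole. The fingers move at their own pace and stop on an object; FORCE is the grip in N (left out, the last holds). Time passes only in rows, so rows that do not move let the fingers close. It gives the time, the measured TCP pose, the force, the opening and the grip force at its end, in the units of the state.
- arm.get_obs(): the state, without advancing time (a new reading comes with each control period).
- vision.snapshot(name): name is "scene" or "side" or "wrist"; returns a dict with "img" (384x512x3 uint8, blue, green, red), "fx", "fy", "cx", "cy" (pixels), "extrinsics" (4x4, takes a point from world to camera coordinates); the wrist camera has in their place "T_tool_cam" (4x4, takes a point from camera to tool coordinates, whose origin is the TCP and whose axes are the flange's). Camera axes: x right, y down, z forward; pixel columns grow to the right and rows downward; lengths in mm; the calibration is good to about 2 mm. A picture is of the moment at which its call begins: read the wrist's pose just before it. There is no depth.
- arm.job_done(): hands the job in; it is judged then, once.
Trained networks look in a picture, given as the dict that the camera call returned (one of the last four; its "shot" number tells which), for a name from the list of things; names that differ only in an ending like _2 or _b are one class to them, and where a whole thing is asked for, a point or a joint stands for the part that bears it (a point fixed in the world has none). Each returns a list of dicts, best first, with "p" (0 to 1); they miss things now and then, are a little off and sometimes report something else, mostly with a low value. They report only what shows in the picture. A call takes as long as a camera call.
- vision.find_in(picture, name): "bbox" ([centre column, centre row, width, height] in pixels, round what is visible of it).
The state is a dict: "time": time; "joint_positions": joint angles; "qd": joint speeds; "joint_efforts": joint torques, N m; "ee_pos": TCP position; "eef_rot": TCP orientation; "ft_force": force on the tool from outside, world axes, zero at the start; "wrist_torque": the same for the moment, N m; "opening": opening from 0.0 (shut) to 1.0 (fully open); "grip_force": force on a finger pad.
Only numpy, scipy, OpenCV 4.12 (cv2) and the standard library are available. Lean on these libraries where they do the work, as an engineer would, in place of code of your own. Each camera call takes 0.05 s, during which the arm holds its last target. There are 200 camera calls.

TASK

Load the label dispenser: set the roll of labels over the spindle so that it sits flat on the little platter, then push the black bayonet hub cap all the way down onto the spindle top and turn it clockwise (seen from above) half-way to its lock, an eighth of a turn (about 45 degrees), so that the roll is captive but not yet braked while I thread the first label. Do not let the cap click into its lock at the quarter turn; it is sprung and turns back if let go, so finish while still gripping it and holding it there, and leave the other things on the counter where they are.

Things in the scene. Friction and masses are not known exactly. Their poses are not given: they have to be found in the camera images.
- dispenser: Label dispenser, fixed to the counter; origin on the spindle axis at counter height, z up, -x to its front, where a steel peel plate stands 50 mm high, 64 to 108 mm from the axis. Grey foot 165 x 110 mm, 13 mm high, reaching 105 mm forward and 60 mm back of the axis. On it a column, a round platter and an aluminium spindle 108 mm high.
- platter (a point): Centre of the top of the round platter, 49 mm across, 50 mm above the counter on a thin column. The roll stands flat on it. Above it the spindle: a plain post 34 mm across up to 42 mm above the platter, then a neck 19 mm across, then the bayonet head.
- spindle_top (a point): Centre of the flat top of the spindle, 108 mm above the counter, axes as the dispenser's. Bayonet head 31 mm across, 7.5 mm thick, top edge chamfered 3 mm, with two notches 12 mm wide for the cap's pins, one facing +x and one -x. In its middle a dark round coupling 18 mm across with an open slot 8 mm wide and 8 mm deep, along x at the start.
- coupling (a joint): Turn of the slotted coupling in the spindle top, rad: 0 at rest, grows clockwise seen from above, to 1.66. A spring turns it back (0.02 N m at 0, 0.05 at 45 degrees). The cap's tang drives it with about 14 degrees of play to either side, so it reads somewhat less than the cap has turned.
- roll_mid (a point): Centre of the loose roll of white labels standing on end on the counter: 60 mm across, 40 mm high, about 120 g, with an open bore of 40 mm that goes over the 34 mm post. The centre is 20 mm above its underside; z is its axis. Standing on the platter its centre is 38 mm below the spindle top.
- cap_grip (a point): Centre of the grip bar on top of the loose black hub cap, which stands upright on the counter, 50 mm high, about 60 g. The point is on the cap's axis, 35 mm above its underside. The bar runs along x: 42 mm long, 14 mm thick (along y), from 20 to 50 mm above the underside. Cap fully down on the spindle: this point is 19 mm above the spindle top, rim 2 mm above the roll.
- cap_pins (a point): Point on the cap's axis 5 mm above its underside, level with two inward steel pins 5 mm thick on the +x and -x sides, tips 11.5 mm from the axis. Round skirt 44 mm across, 20 mm high, bore 36 mm, 16 mm deep, open below; rim at its foot 56 mm across, 4 mm thick. A tang 16 (x) by 4 mm hangs from the bore's roof to 9 mm above the underside and fits the coupling slot.
- detents (a point): Point 13 mm below the spindle top, inside the head, at the height of the cap's pins. Entry: cap bar along the dispenser's x, either way round, within about 8 degrees. Then it turns clockwise only. From about 53 degrees the pins meet two hidden spring detents (up to about 0.2 N m) that click and lock the cap at 85 to 94 degrees, its stop. Past 25 degrees it cannot lift off.
- letter_bundle: bystander: banded bundle of letters, 112 x 191 x 37 mm; origin at the centre of its underside
- packing_tape: bystander: large roll of brown packing tape, 96 mm across, 48 mm high; origin at the centre of its underside
- parcel_c: bystander: small brown parcel, 90 x 121 x 41 mm; origin at the centre of its underside
- bell: bystander: round counter bell, 68 mm across, 57 mm high; origin at the centre of its underside
- ink_pad: bystander: flat stamp pad tin, 71 x 112 x 19 mm; origin at the centre of its underside
- stamp_return: bystander: wooden rubber stamp with an upright turned handle, 26 x 64 x 71 mm; origin at the centre of its underside
- marker_0: bystander: felt marker lying on its side, 17 x 135 x 17 mm; origin at the centre of its underside

How it is judged:
By the outcome, as a careful person would: the job done as asked, in the order asked, and still so for the second after the job is handed in, while the arm keeps its last pose, push and grip.
It also fails if it takes over 67 s, if anything falls off the work surface, if the arm or the gripper's body presses on something with over 40 N, if the wrist force passes 120 N, or if a joint passes its speed limit or range.

## Working session

There is one attempt and no reset: what is moved stays moved. The work goes in short steps, Python scripts to look and compute and a shell command to move; the robot and the scene stay as the last step left them, time stands still between calls to the robot, and variables do not carry over. Pictures are saved under pics/ and viewed, at most 10 in all, crops included, and the job is handed in when it is done.

```bash
mkdir -p pics; cat > h.py <<'E'
from workcell import arm, vision
import numpy as np, cv2
def ray(s,u,v,o=None):
    d=np.array([(u-s["cx"])/s["fx"],(v-s["cy"])/s["fy"],1.0])
    if "extrinsics" in s:
        T=np.linalg.inv(np.array(s["extrinsics"]))
    else:
        W=np.eye(4);W[:3,:3]=o["eef_rot"];W[:3,3]=o["ee_pos"]
        T=W@np.array(s["T_tool_cam"])
    return T[:3,3],T[:3,:3]@d
def at_z(s,u,v,z,o=None):
    c,d=ray(s,u,v,o);return c+d*(z-c[2])/d[2]
E
python3 - <<'E'
from h import *
o=arm.get_obs();print({k:np.round(v,3).tolist() for k,v in o.items()},arm.nose_length)
P={}
for n in("scene","side","wrist"):
    o=arm.get_obs();s=vision.snapshot(n);P[n]=s;cv2.imwrite(f"pics/{n}0.png",s["img"])
    for t in("dispenser","roll_mid","cap_grip","spindle_top"):
        for r in vision.find_in(s,t)[:2]:
            b=r["bbox"];print(n,t,round(r["p"],2),np.round(b,1),at_z(s,b[0],b[1],{"roll_mid":20,"cap_grip":25,"dispenser":50,"spindle_top":108}[t],o).round(0)[:2])
m=np.vstack([np.hstack([P["scene"]["img"],P["side"]["img"]])]);cv2.imwrite("pics/m0.png",cv2.resize(m,(800,300)))
E
```

```text
{'time': 0.0, 'joint_positions': [76.821, 39.533, -11.146, 89.745, 9.012, 51.709, -12.324], 'qd': [0.113, 0.003, -0.094, -0.038, 0.057, 0.007, -0.029], 'joint_efforts': [-0.0, -52.756, -1.267, -15.343, -0.053, 0.006, 0.0], 'ee_pos': [162.784, -602.793, 248.91], 'eef_rot': [[0.965, 0.261, -0.001], [0.261, -0.965, 0.002], [-0.0, -0.002, -1.0]], 'ft_force': [-0.423, -0.937, 0.029], 'wrist_torque': [-0.011, 0.039, 0.009], 'grip_force': 0.0, 'opening': 1.004} 11.0
scene dispenser 0.84 [247.1 203.3  49.2  45.7] [549.   4.]
scene roll_mid 0.7 [249.6 204.8  50.5  48.3] [567. -16.]
scene roll_mid 0.56 [327.9 197.1  21.6  17.9] [ 462. -273.]
scene cap_grip 0.6 [183.9 250.2  17.9  21.3] [486. 264.]
scene cap_grip 0.26 [248.  202.9  46.2  47.2] [574. -14.]
scene spindle_top 0.62 [249.6 203.7  49.6  47.4] [486.  33.]
scene spindle_top 0.17 [338.2 216.2  30.8  20.6] [ 298. -168.]
side dispenser 0.83 [231.1 213.1  67.   54.8] [570.   5.]
side roll_mid 0.75 [267.2 166.7  24.1  21.4] [ 460. -273.]
side roll_mid 0.22 [270.6 298.9  23.4  27.5] [489. 274.]
side cap_grip 0.69 [269.5 298.1  27.6  35.1] [492. 276.]
side spindle_top 0.65 [231.2 212.1  68.8  51.3] [569.  81.]
side spindle_top 0.21 [170.7 198.8  24.4  24.5] [715.  22.]
```

View pics/scene0.png

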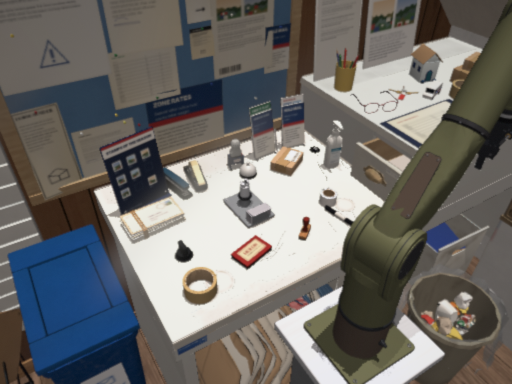

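View pics/side0.png

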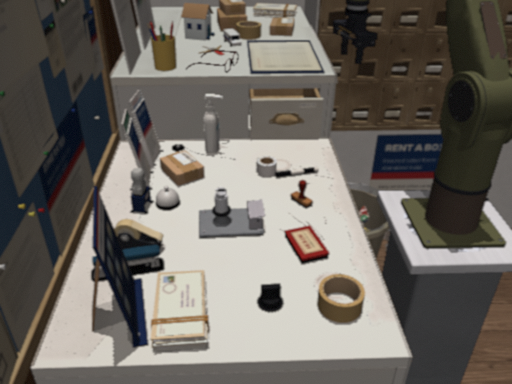

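The scene shows the dispenser at about (247,205), the roll at (328,197), the marker beside it at (340,215), and the cap at (184,250). The side view agrees: dispenser (231,213), roll (267,167), cap (270,298). That puts the roll near (461,-273) and the cap near (490,275).

```bash
R='{"dx":0.034,"dy":-0.0219}'; python3 -m pendant '[{"dx":0.034,"dy":-0.022},{"dx":0.034,"dy":-0.022},{"dx":0.034,"dy":-0.022},{"dx":0.034,"dy":-0.022},{"dx":0.034,"dy":-0.022}]'
python3 -m pendant '[{"dx":0.034,"dy":-0.022},{"dx":0.034,"dy":-0.022},{"dx":0.034,"dy":-0.022},{"dx":0.02,"dy":-0.015,"roll":7.1},{"dx":0.0,"roll":7.1}]' && python3 - <<'E'
from h import *
o=arm.get_obs();s=vision.snapshot("wrist");cv2.imwrite("pics/w1.png",s["img"])
print(np.round(o["ee_pos"],1),np.round(o["eef_rot"],3).tolist(),np.round(s["T_tool_cam"],2).tolist(),s["fx"])
for t in("roll_mid","marker_0","dispenser","ink_pad"):
    for r in vision.find_in(s,t)[:2]:
        b=r["bbox"];print(t,round(r["p"],2),np.round(b,1),at_z(s,b[0],b[1],20,o).round(0)[:2])
E
```

```text
validation failed for argument at $[0]...
validation failed for argument at $[0]...
```

```bash
python3 -m pendant '[{"dx":0.034,"dy":-0.022,"dz":0,"roll":0,"hand":1}]'; python3 - <<'E'
from h import *
o=arm.get_obs();print(o["time"],np.round(o["ee_pos"],1))
E
```

```text
time: 0.83
ee_pos: [182.5, -579.1, 249.5]
eef_rot: [[0.969, 0.249, -0.005], [0.249, -0.969, -0.006], [-0.006, 0.005, -1.0]]
ft_force: [-0.3, -1.5, -1.0]
opening: 1.001
grip_force: 0.0
0.8333 [ 182.5 -579.1  249.5]
```

```bash
python3 -m pendant '[{"dx":0.034,"dy":-0.022,"dz":0,"roll":0,"hand":1},{"dx":0.034,"dy":-0.022,"dz":0,"roll":0,"hand":1},{"dx":0.034,"dy":-0.022,"dz":0,"roll":0,"hand":1},{"dx":0.034,"dy":-0.022,"dz":0,"roll":0,"hand":1},{"dx":0.034,"dy":-0.022,"dz":0,"roll":0,"hand":1}]'
python3 -m pendant '[{"dx":0.034,"dy":-0.022,"dz":0,"roll":0,"hand":1},{"dx":0.034,"dy":-0.022,"dz":0,"roll":0,"hand":1},{"dx":0.034,"dy":-0.022,"dz":0,"roll":7,"hand":1},{"dx":0,"dy":0,"dz":0,"roll":7,"hand":1},{"dx":0,"dy":0,"dz":0,"roll":0,"hand":1}]' && python3 - <<'E'
from h import *
o=arm.get_obs();s=vision.snapshot("wrist");cv2.imwrite("pics/w1.png",s["img"])
print(np.round(o["ee_pos"],1),np.round(o["eef_rot"],3).tolist(),np.round(s["T_tool_cam"],2).tolist(),s["fx"])
for t in("roll_mid","marker_0","dispenser","ink_pad"):
    for r in vision.find_in(s,t)[:2]:
        b=r["bbox"];print(t,round(r["p"],2),np.round(b,1),at_z(s,b[0],b[1],20,o).round(0)[:2])
E
```

```text
time: 1.25
ee_pos: [326.6, -421.3, 250.0]
eef_rot: [[0.965, 0.26, 0.0], [0.26, -0.965, -0.0], [0.0, 0.001, -1.0]]
ft_force: [-0.4, 0.2, 0.5]
opening: 1.003
grip_force: 0.0
time: 1.67
ee_pos: [409.4, -329.7, 250.0]
eef_rot: [[1.0, 0.023, 0.001], [0.023, -1.0, 0.0], [0.001, -0.0, -1.0]]
ft_force: [-0.5, -0.2, 0.1]
opening: 0.997
grip_force: 0.0
[ 409.4 -329.7  250. ] [[1.0, 0.023, 0.001], [0.023, -1.0, 0.0], [0.001, -0.0, -1.0]] [[-0.0, -0.96, -0.3, 76.27], [1.0, 0.0, -0.0, -0.42], [0.0, -0.3, 0.96, -136.52], [0.0, 0.0, 0.0, 1.0]] 296.22026681125186
roll_mid 0.62 [207.8 116.5  58.1  56.9] [ 464. -270.]
marker_0 0.57 [198.9 186.2  36.5  95.8] [ 376. -256.]
dispenser 0.73 [21.2 44.1 42.4 85.9] [538. -62.]
```

View pics/w1.png

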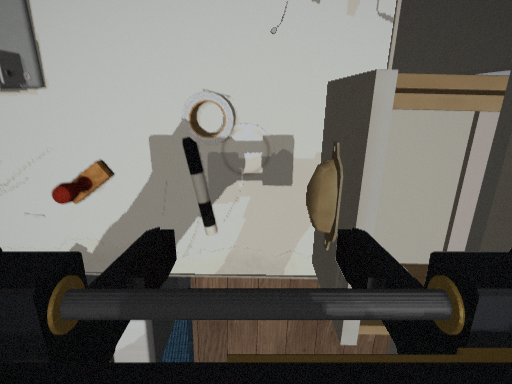

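The wrist view shows the roll's ring centred at about (209,117). The marker's tip, at (190,140), lies on the roll's robot side. The cabinet face is to the right of column 325. Closing along world y clears the marker.

```bash
python3 -m pendant '[{"dx":0.019,"dy":-0.02,"dz":0.03,"roll":1.3,"hand":1},{"dx":0.019,"dy":-0.02,"dz":0.03,"roll":0,"hand":1},{"dx":0.019,"dy":-0.02,"dz":0.03,"roll":0,"hand":1},{"dx":0,"dy":0,"dz":0.03,"roll":0,"hand":1},{"dx":0,"dy":0,"dz":0,"roll":0,"hand":1}]' && python3 - <<'E'
from h import *
o=arm.get_obs();s=vision.snapshot("wrist");cv2.imwrite("pics/w2.png",s["img"])
print(np.round(o["ee_pos"],1),np.round(o["eef_rot"],3).tolist())
for t in("roll_mid","marker_0"):
    for r in vision.find_in(s,t)[:2]:
        b=r["bbox"];print(t,round(r["p"],2),np.round(b,1),at_z(s,b[0],b[1],20,o).round(1)[:2])
s=vision.snapshot("side")
for r in vision.find_in(s,"roll_mid")[:2]:print(r)
E
```

```text
time: 2.33
ee_pos: [461.2, -270.0, 125.1]
eef_rot: [[1.0, -0.0, -0.008], [-0.0, -1.0, 0.005], [-0.008, -0.005, -1.0]]
ft_force: [-0.9, -0.2, -0.1]
opening: 1.001
grip_force: 0.0
[ 461.2 -270.   125.1] [[1.0, -0.0, -0.008], [-0.0, -1.0, 0.005], [-0.008, -0.005, -1.0]]
roll_mid 0.62 [259.8 188.4  82.8  83.3] [ 463.2 -272.5]
marker_0 0.61 [237.6 269.8  44.  123.8] [ 383.5 -252. ]
{'bbox': [266.6, 168.9, 24.3, 19.0], 'p': 0.74}
```

View pics/w2.png

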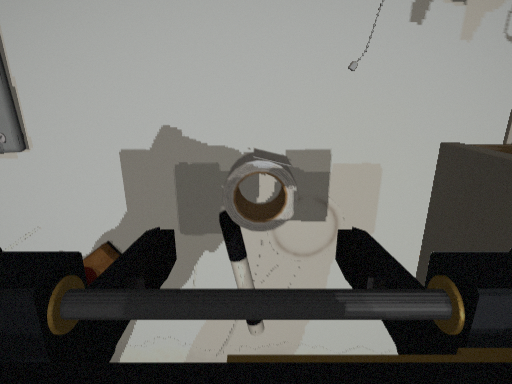

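The roll's top ring is centred near (260,190), and the marker tip lies clear of both finger paths. Next I'll fit the cylinder outline to get the centre more precisely.

```bash
cat >> h.py <<'E'
from scipy.optimize import least_squares
def T_wc(s,o=None):
    if "extrinsics" in s: return np.array(s["extrinsics"])
    W=np.eye(4);W[:3,:3]=o["eef_rot"];W[:3,3]=o["ee_pos"]
    return np.linalg.inv(W@np.array(s["T_tool_cam"]))
def proj(s,p,o=None):
    T=T_wc(s,o);q=np.atleast_2d(p)@T[:3,:3].T+T[:3,3]
    return np.c_[s["fx"]*q[:,0]/q[:,2]+s["cx"],s["fy"]*q[:,1]/q[:,2]+s["cy"]]
A=np.linspace(0,2*np.pi,73)
def cyl(x,y,circles): # circles: (radius,z)
    return np.vstack([np.c_[x+r*np.cos(A),y+r*np.sin(A),0*A+z] for r,z in circles])
def fit_bbox(views,x0,circles):
    "views: (snap, obs, bbox); xy of an upright round body from its boxes"
    def f(q):
        e=[]
        for s,o,b in views:
            p=proj(s,cyl(q[0],q[1],circles),o);lo,hi=p.min(0),p.max(0)
            e+=list(((lo+hi)/2-b[:2]))
        return e
    r=least_squares(f,x0);return r.x,r.fun
E
python3 - <<'E'
from h import *
o=arm.get_obs();s=vision.snapshot("wrist")
c=[(30,0),(30,40)]
b=vision.find_in(s,"roll_mid")[0]["bbox"]
q,e=fit_bbox([(s,o,b)],[463,-272],c);print(b,q,e,o["ee_pos"])
p=proj(s,cyl(*q,c),o);print(p.min(0),p.max(0))
sd=vision.snapshot("side");b2=vision.find_in(sd,"roll_mid")[0]["bbox"]
print(fit_bbox([(sd,None,b2)],[463,-272],c))
E
```

```text
[255.6, 190.1, 79.8, 82.2] [ 464.41603479 -274.03377679] [ 7.78501885e-09 -6.49478693e-09] [ 463.48424268 -274.43659563  131.6109592 ]
[218.61506382 150.63856086] [292.58493619 229.56143913]
(array([ 465.91211305, -267.05522122]), array([-1.95304324e-08,  1.93754488e-08]))
```

```bash
python3 -m pendant '[{"dx":0.001,"dy":0,"dz":0.03,"roll":0,"hand":1},{"dx":0,"dy":0,"dz":0.03,"roll":0,"hand":1},{"dx":0,"dy":0,"dz":0.03,"roll":0,"hand":1},{"dx":0,"dy":0,"dz":0.022,"roll":0,"hand":1},{"dx":0,"dy":0,"dz":0,"roll":0,"hand":1}]'
python3 -m pendant '[{"dx":0,"dy":0,"dz":0,"roll":0,"hand":0.2},{"dx":0,"dy":0,"dz":0,"roll":0,"hand":0.2},{"dx":0,"dy":0,"dz":0,"roll":0,"hand":0.2},{"dx":0,"dy":0,"dz":0,"roll":0,"hand":0.2},{"dx":0,"dy":0,"dz":0,"roll":0,"hand":0.2}]' 25
```

```text
time: 3.2
ee_pos: [462.6, -271.2, 14.7]
eef_rot: [[1.0, -0.003, -0.005], [-0.003, -1.0, 0.003], [-0.005, -0.003, -1.0]]
ft_force: [0.6, 0.1, 0.5]
opening: 1.004
grip_force: 0.0
time: 3.62
ee_pos: [465.3, -272.7, 19.1]
eef_rot: [[1.0, -0.003, 0.002], [-0.003, -1.0, -0.001], [0.002, 0.001, -1.0]]
ft_force: [-0.7, 0.4, 6.0]
opening: 0.669
grip_force: 24.8
```

```bash
python3 -m pendant '[{"dx":0,"dy":0,"dz":-0.02,"roll":0,"hand":0.2},{"dx":0,"dy":0,"dz":-0.04,"roll":0,"hand":0.2},{"dx":0,"dy":0,"dz":-0.04,"roll":0,"hand":0.2},{"dx":0,"dy":0,"dz":-0.04,"roll":0,"hand":0.2},{"dx":0,"dy":0,"dz":-0.04,"roll":0,"hand":0.2}]'
python3 -m pendant '[{"dx":0.004,"dy":-0.038,"dz":-0.012,"roll":0,"hand":0.2},{"dx":0.004,"dy":-0.038,"dz":-0.012,"roll":0,"hand":0.2},{"dx":0.004,"dy":-0.038,"dz":-0.01,"roll":0,"hand":0.2},{"dx":0.004,"dy":-0.038,"dz":0,"roll":0,"hand":0.2},{"dx":0.004,"dy":-0.038,"dz":0,"roll":0,"hand":0.2}]'
python3 -m pendant '[{"dx":0.004,"dy":-0.038,"dz":0,"roll":0,"hand":0.2},{"dx":0.004,"dy":-0.038,"dz":0,"roll":0,"hand":0.2},{"dx":0,"dy":0,"dz":0,"roll":0,"hand":0.2},{"dx":0,"dy":0,"dz":0,"roll":0,"hand":0.2},{"dx":0,"dy":0,"dz":0,"roll":0,"hand":0.2}]' && python3 - <<'E'
from h import *
o=arm.get_obs();s=vision.snapshot("wrist");cv2.imwrite("pics/w3.png",s["img"])
print(np.round(o["ee_pos"],1),np.round(o["eef_rot"],3).tolist())
for t in("roll_mid","dispenser","spindle_top","coupling"):
    for r in vision.find_in(s,t)[:2]:
        b=r["bbox"];print(t,round(r["p"],2),np.round(b,1),at_z(s,b[0],b[1],108,o).round(1)[:2])
E
```

```text
time: 4.03
ee_pos: [464.0, -272.0, 200.1]
eef_rot: [[1.0, -0.003, 0.0], [-0.003, -1.0, -0.0], [0.0, 0.0, -1.0]]
ft_force: [2.1, 0.0, -0.3]
opening: 0.673
grip_force: 24.8
time: 4.45
ee_pos: [485.2, -80.7, 233.1]
eef_rot: [[1.0, -0.004, 0.002], [-0.004, -1.0, -0.0], [0.002, 0.0, -1.0]]
ft_force: [0.8, -0.5, -2.0]
opening: 0.664
grip_force: 24.8
time: 4.87
ee_pos: [493.0, -6.8, 232.0]
eef_rot: [[1.0, -0.003, -0.0], [-0.003, -1.0, -0.001], [-0.0, 0.001, -1.0]]
ft_force: [-0.4, -0.6, -1.5]
opening: 0.667
grip_force: 24.8
[493.   -6.8 232. ] [[1.0, -0.003, -0.0], [-0.003, -1.0, -0.001], [-0.0, 0.001, -1.0]]
roll_mid 0.78 [256.  260.5 137.8 147.7] [415.1  -6.4]
dispenser 0.98 [258.4  93.5 108.1 164.1] [573.   -8.9]
dispenser 0.17 [ 40.2 257.4  67.5  45.7] [419.3 207.3]
spindle_top 0.65 [259.   95.5 105.  162.7] [571.4  -9.4]
coupling 0.74 [263.8  62.7  15.6  22.4] [596.8 -13.3]
```

View pics/w3.png

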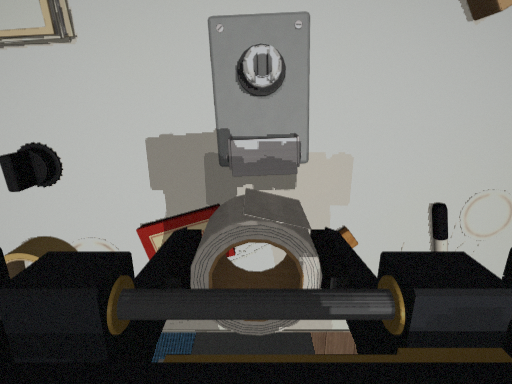

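The wrist view shows the bayonet head at about (263,65) with its slot along the image vertical, which is world x. The peel plate is at (264,150), on the robot side. The held roll is at (256,260) and the cap at (30,165).

```bash
python3 - <<'E'
from h import *
o=arm.get_obs();s=vision.snapshot("wrist");g=cv2.cvtColor(s["img"],cv2.COLOR_BGR2GRAY)
c=g[35:100,225:305];_,m=cv2.threshold(c,120,255,0)
n,l,st,ce=cv2.connectedComponentsWithStats(m)
for i in range(1,n):
    if st[i,4]>60: print(st[i],ce[i]+[225,35])
cv2.imwrite("pics/c3.png",cv2.resize(s["img"][0:190,170:350],None,fx=3.1,fy=3.1,interpolation=2))
for n,u,v in(("TL",209,15),("TR",309,13),("BL",218,162),("BR",308,162)):print(n,at_z(s,u,v,13,o).round(1)[:2])
for u,v in((263.8,62.7),(263,65)):print(at_z(s,u,v,107,o)[:2])
for t in("coupling","cap_grip","spindle_top"):
    for r in vision.find_in(s,t)[:2]:print(t,r)
print(o["ee_pos"])
E
```

```text
[   0    0   80   65 3802] [266.87322462  64.15123619]
TL [654.1  41.3]
TR [655.3 -64.8]
BL [495.3  38.6]
BR [494.6 -71.2]
[597.0055037  -14.57389277]
[595.27299193 -13.92406392]
coupling {'bbox': [259.5, 64.6, 15.0, 23.6], 'p': 0.65}
cap_grip {'bbox': [31.7, 168.3, 63.4, 47.7], 'p': 0.97}
cap_grip {'bbox': [259.9, 96.9, 99.9, 165.2], 'p': 0.67}
spindle_top {'bbox': [255.8, 96.5, 101.6, 165.6], 'p': 0.55}
[493.18190849  -7.83773284 231.77228298]
```

View pics/c3.png

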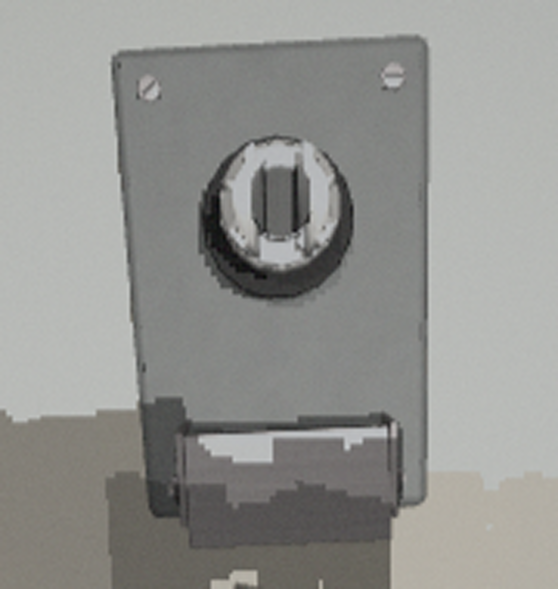

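The crop puts the slot and head centre at about (260.5,65.6) in the full picture, with the foot corners clear. Those give the axis and yaw.

```bash
python3 - <<'E'
from h import *
o=arm.get_obs();s=vision.snapshot("wrist")
# fit dispenser pose (x,y,yaw) to pixel points of the crop (same pose as now)
pts=np.array([[-105,55,13],[-105,-55,13],[60,55,13],[60,-55,13],[0,0,106]],float)
px=np.array([[220,166],[307.3,162],[207,17],[308,12],[260.5,65.6]])
def W(q):
    c,S=np.cos(q[2]),np.sin(q[2]);R=np.array([[c,-S,0],[S,c,0],[0,0,1]]);return pts@R.T+[q[0],q[1],0]
f=lambda q:(proj(s,W(q),o)-px).ravel()
r=least_squares(f,[595,-13,0]);print(r.x[:2],np.degrees(r.x[2]),r.fun.round(1))
print(at_z(s,260.5,65.6,106,o),o["ee_pos"],o["eef_rot"])
# scene / side check
for n in("scene","side"):
    s2=vision.snapshot(n);b=vision.find_in(s2,"dispenser")[0]["bbox"]
    p=np.vstack([W(r.x),W(r.x)[4]+[0,0,2]]);q=proj(s2,p);print(n,np.round(b,1),q.min(0),q.max(0))
E
```

```text
[595.3392932  -11.07760416] 2.475116330482492 [-1.4  1.8  1.   1.7 -1.5 -0.7  1.1 -1.3  0.5 -0.4]
[595.06395448 -10.64433943 106.        ] [493.31047418  -6.82236458 231.70595218] [[ 9.99991164e-01 -4.20343929e-03 -6.29960112e-05]
 [-4.20344689e-03 -9.99991158e-01 -1.20951815e-04]
 [-6.24870405e-05  1.21215547e-04 -9.99999991e-01]]
scene [247.8 202.9  52.9  50.4] [221.59641326 180.67663962] [274.75470761 225.95557686]
side [233.  212.9  65.3  50.3] [198.03391502 190.53933806] [264.13250957 235.62205009]
```

```bash
python3 - <<'E'
from h import *
o=arm.get_obs();s=vision.snapshot("wrist")
b=vision.find_in(s,"roll_mid")[0]["bbox"];z=o["ee_pos"][2]
for dz in(16,18,20):
    c=[(30,z-dz),(30,z-dz+40)];q,e=fit_bbox([(s,o,b)],o["ee_pos"][:2],c);p=proj(s,cyl(*q,c),o)
    print(dz,b,q-np.array(o["ee_pos"][:2]),p.min(0),p.max(0))
E
```

```text
16 [257.4, 262.7, 137.0, 144.0] [-0.53596358 -0.25612463] [188.98867617 189.09749642] [325.81132383 336.30250358]
18 [257.4, 262.7, 137.0, 144.0] [-1.78190348 -0.2644682 ] [190.17247783 190.20406959] [324.62752217 335.19593041]
20 [257.4, 262.7, 137.0, 144.0] [-3.02655131 -0.27280562] [191.31581874 191.27768504] [323.48418126 334.12231496]
```

```bash
python3 -m pendant '[{"dx":0.035,"dy":0.0043,"dz":0,"roll":0,"hand":0.2},{"dx":0.035,"dy":0,"dz":0,"roll":0,"hand":0.2},{"dx":0.033,"dy":0,"dz":0.02,"roll":0,"hand":0.2},{"dx":0,"dy":0,"dz":0.035,"roll":0,"hand":0.2},{"dx":0,"dy":0,"dz":0.03,"roll":0,"hand":0.2}]'
python3 -m pendant '[{"dx":0,"dy":0,"dz":0,"roll":0,"hand":0.2},{"dx":0,"dy":0,"dz":0,"roll":0,"hand":0.2},{"dx":0,"dy":0,"dz":0,"roll":0,"hand":0.2}]' && python3 - <<'E'
from h import *
o=arm.get_obs();s=vision.snapshot("wrist");cv2.imwrite("pics/w4.png",s["img"][60:384,130:400].repeat(2,0).repeat(2,1)[:600])
print(np.round(o["ee_pos"],1))
for t in("coupling","roll_mid"):
    for r in vision.find_in(s,t)[:2]:print(t,r)
# where axis & rings would project if exactly placed
z=o["ee_pos"][2]
for c in([(15.5,105)],[(12.5,108)],[(20,z+22)],[(20,z-18)]):
    p=proj(s,cyl(595.2,-11.5,c),o);print(c,p.min(0).round(),p.max(0).round())
E
```

```text
time: 6.08
ee_pos: [598.9, -10.8, 145.6]
eef_rot: [[1.0, -0.003, 0.004], [-0.003, -1.0, 0.0], [0.004, -0.0, -1.0]]
ft_force: [-1.2, -0.2, -1.8]
opening: 0.666
grip_force: 24.8
time: 6.33
ee_pos: [597.1, -11.0, 148.1]
eef_rot: [[1.0, -0.003, 0.002], [-0.003, -1.0, -0.0], [0.002, 0.0, -1.0]]
ft_force: [0.1, 0.7, -0.6]
opening: 0.667
grip_force: 24.8
[597.1 -11.  148.1]
roll_mid {'bbox': [257.3, 261.0, 138.4, 147.8], 'p': 0.91}
[(15.5, 105)] [234. 200.] [281. 244.]
[(12.5, 108)] [238. 206.] [277. 242.]
[(20, np.float64(170.10004360480843))] [213. 240.] [303. 318.]
[(20, np.float64(130.10004360480843))] [223. 208.] [292. 271.]
```

View pics/w4.png

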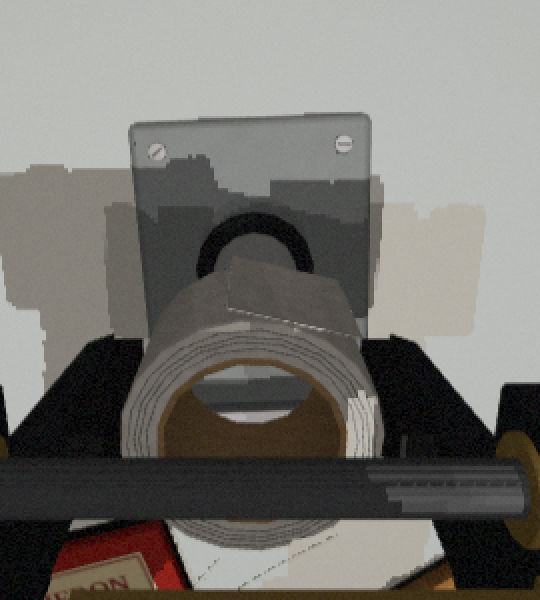

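The platter arc is centred on column 257.5 with its far edge at row 166. The roll is centred at column 256, so they are well lined up sideways. Next I check x.

```bash
python3 - <<'E'
from h import *
o=arm.get_obs();s=vision.snapshot("wrist");print(o["ee_pos"])
a=at_z(s,257.5,166,50,o);b=at_z(s,257.5,176.5,92,o);print(a,a[0]-24.5,b,b[0]-17)
cs=[]
z=o["ee_pos"][2]
bb=vision.find_in(s,"roll_mid")[0]["bbox"]
print(fit_bbox([(s,o,bb)],o["ee_pos"][:2],[(30,z-18),(30,z+22)])[0])
# front of roll top bore: far rim at row 60+358/2, far outer rim top row 60+318/2
for row,r in((60+358/2,20),(60+318/2,30)):
    for zz in(20,22,24):print(row,zz,at_z(s,256,row,z+zz,o)[0]-r)
E
```

```text
[597.57496364 -10.958538   148.91116008]
[621.58407517 -11.95264514  50.        ] 597.0840751741425 [623.57160759 -11.73510407  92.        ] 606.5716075871393
[596.17902459 -11.53538296]
239.0 20 595.3230271455898
239.0 22 596.315750621444
239.0 24 597.3084740972981
219.0 20 594.6855226944631
219.0 22 595.5179528760494
219.0 24 596.3503830576358
```

```bash
python3 -m pendant '[{"dx":0.001,"dy":0.001,"dz":0.012,"roll":0,"hand":0.2},{"dx":0,"dy":0,"dz":0.012,"roll":0,"hand":0.2},{"dx":0,"dy":0,"dz":0.006,"roll":0,"hand":0.2},{"dx":0,"dy":0,"dz":0,"roll":0,"hand":0.2},{"dx":0,"dy":0,"dz":0,"roll":0,"hand":0.2}]'
python3 -m pendant '[{"dx":0,"dy":0,"dz":0.006,"roll":0,"hand":0.2},{"dx":0,"dy":0,"dz":0.006,"roll":0,"hand":0.2},{"dx":0,"dy":0,"dz":0.006,"roll":0,"hand":0.2},{"dx":0,"dy":0,"dz":0.002,"roll":0,"hand":0.2},{"dx":0,"dy":0,"dz":0,"roll":0,"hand":0.2}]'
```

```text
time: 7.0
ee_pos: [596.7, -12.0, 115.7]
eef_rot: [[1.0, -0.003, -0.002], [-0.003, -1.0, -0.0], [-0.002, 0.0, -1.0]]
ft_force: [0.8, 0.2, -0.8]
opening: 0.667
grip_force: 24.8
time: 7.42
ee_pos: [596.8, -11.9, 95.9]
eef_rot: [[1.0, -0.003, -0.001], [-0.003, -1.0, -0.0], [-0.001, 0.0, -1.0]]
ft_force: [-0.0, 0.1, -0.9]
opening: 0.666
grip_force: 24.8
```

```bash
python3 - <<'E'
from h import *
for i in range(4):
    o=arm.get_obs();print(np.round(o["ee_pos"],1),np.round(o["ft_force"],1));vision.snapshot("side")
E
```

```text
[596.8 -11.9  95.9] [-0.   0.1 -0.9]
[597.1 -11.9  96.3] [-0.5  0.3 -0.7]
[597.4 -12.   96.6] [-0.7 -0.3 -0.4]
[597.5 -11.9  96.8] [ 0.4  0.4 -1.5]
```

```bash
python3 -m pendant '[{"dx":0,"dy":0,"dz":0.006,"roll":0,"hand":0.2},{"dx":0,"dy":0,"dz":0.006,"roll":0,"hand":0.2},{"dx":0,"dy":0,"dz":0.006,"roll":0,"hand":0.2},{"dx":0,"dy":0,"dz":0.004,"roll":0,"hand":0.2},{"dx":0,"dy":0,"dz":0,"roll":0,"hand":0.2}]'
python3 -m pendant '[{"dx":0,"dy":0,"dz":0.002,"roll":0,"hand":0.2},{"dx":0,"dy":0,"dz":0.002,"roll":0,"hand":0.2},{"dx":0,"dy":0,"dz":0.001,"roll":0,"hand":0.2},{"dx":0,"dy":0,"dz":0,"roll":0,"hand":0.2},{"dx":0,"dy":0,"dz":0,"roll":0,"hand":0.2}]'
```

```text
time: 8.03
ee_pos: [596.5, -11.9, 73.4]
eef_rot: [[1.0, -0.003, -0.002], [-0.003, -1.0, -0.0], [-0.002, 0.0, -1.0]]
ft_force: [-0.6, 0.2, -1.2]
opening: 0.663
grip_force: 24.8
time: 8.45
ee_pos: [597.4, -12.0, 69.8]
eef_rot: [[1.0, -0.003, 0.0], [-0.003, -1.0, -0.0], [0.0, 0.0, -1.0]]
ft_force: [-0.0, 0.2, -1.6]
opening: 0.666
grip_force: 24.8
```

```bash
python3 -m pendant '[{"dx":0,"dy":0,"dz":0.001,"roll":0,"hand":0.2},{"dx":0,"dy":0,"dz":0.001,"roll":0,"hand":0.2},{"dx":0,"dy":0,"dz":0,"roll":0,"hand":0.2},{"dx":0,"dy":0,"dz":0,"roll":0,"hand":0.2},{"dx":0,"dy":0,"dz":0,"roll":0,"hand":0.2}]'
python3 -m pendant '[{"dx":0,"dy":0,"dz":0.001,"roll":0,"hand":0.2},{"dx":0,"dy":0,"dz":0,"roll":0,"hand":0.2},{"dx":0,"dy":0,"dz":0,"roll":0,"hand":0.2}]'
```

```text
time: 8.87
ee_pos: [597.6, -12.0, 69.1]
eef_rot: [[1.0, -0.003, 0.001], [-0.003, -1.0, -0.0], [0.001, 0.0, -1.0]]
ft_force: [-2.6, 0.6, 9.4]
opening: 0.667
grip_force: 24.7
time: 9.12
ee_pos: [597.6, -11.9, 69.0]
eef_rot: [[1.0, -0.003, 0.001], [-0.003, -1.0, -0.0], [0.001, 0.0, -1.0]]
ft_force: [-3.6, -0.1, 16.7]
opening: 0.669
grip_force: 24.7
```

```bash
python3 -m pendant '[{"dx":0,"dy":0,"dz":-0.002,"roll":0,"hand":0.2},{"dx":0,"dy":0,"dz":0,"roll":0,"hand":1},{"dx":0,"dy":0,"dz":0,"roll":0,"hand":1},{"dx":0,"dy":0,"dz":0,"roll":0,"hand":1},{"dx":0,"dy":0,"dz":0,"roll":0,"hand":1}]'
python3 -m pendant '[{"dx":0,"dy":0,"dz":0,"roll":0,"hand":1},{"dx":0,"dy":0,"dz":-0.02,"roll":0,"hand":1},{"dx":0,"dy":0,"dz":-0.04,"roll":0,"hand":1},{"dx":0,"dy":0,"dz":-0.04,"roll":0,"hand":1},{"dx":0,"dy":0,"dz":-0.03,"roll":0,"hand":1}]'
python3 -m pendant '[{"dx":-0.02,"dy":0,"dz":-0.02,"roll":0,"hand":1},{"dx":-0.03,"dy":0,"dz":0,"roll":0,"hand":1},{"dx":-0.02,"dy":0,"dz":0,"roll":0,"hand":1},{"dx":0,"dy":0,"dz":0,"roll":0,"hand":1},{"dx":0,"dy":0,"dz":0,"roll":0,"hand":1}]'
python3 - <<'E'
from h import *
o=arm.get_obs();s=vision.snapshot("wrist");print(o["ee_pos"])
cv2.imwrite("pics/w5.png",s["img"])
for n,s,o in(("w",s,o),("sc",vision.snapshot("scene"),None),("sd",vision.snapshot("side"),None)):
  for t in("cap_grip","roll_mid","spindle_top","coupling"):
    for r in vision.find_in(s,t)[:1]:
        b=r["bbox"];print(n,t,r["p"],b,fit_bbox([(s,o,b)],[492,275],[(28,0),(28,4),(20,50)])[0] if t[0]=="c" else fit_bbox([(s,o,b)],[597,-12],[(30,50),(30,90)])[0])
E
```

```text
time: 9.53
ee_pos: [597.3, -12.0, 68.4]
eef_rot: [[1.0, -0.003, -0.0], [-0.003, -1.0, -0.0], [-0.0, 0.0, -1.0]]
ft_force: [0.1, 0.6, -0.5]
opening: 0.946
grip_force: 0.0
time: 9.95
ee_pos: [597.9, -12.0, 201.2]
eef_rot: [[1.0, -0.003, 0.002], [-0.003, -1.0, -0.0], [0.002, 0.0, -1.0]]
ft_force: [0.7, -0.1, 0.7]
opening: 0.997
grip_force: 0.0
time: 10.37
ee_pos: [526.7, -11.8, 218.9]
eef_rot: [[1.0, -0.003, -0.0], [-0.003, -1.0, -0.0], [-0.0, 0.0, -1.0]]
ft_force: [0.3, 0.6, -0.3]
opening: 1.001
grip_force: 0.0
[526.71576869 -11.78741248 218.94737014]
w cap_grip 0.69 [29.5, 196.9, 57.4, 55.8] [490.31785705 256.77913358]
w roll_mid 0.65 [37.8, 39.5, 64.9, 79.1] [648.86748215 175.6488423 ]
w spindle_top 0.81 [256.8, 128.2, 100.8, 163.1] [576.6229828  -12.36925756]
w coupling 0.69 [257.4, 106.8, 16.4, 21.5] [592.79226301 -13.36207728]
sc cap_grip 0.72 [184.6, 250.6, 14.3, 16.8] [487.97395956 263.45573252]
sc roll_mid 0.63 [243.3, 191.2, 17.6, 19.4] [589.11908779  -4.94496604]
sc spindle_top 0.7 [251.4, 202.4, 48.8, 45.3] [525.91604479   1.66931216]
sd cap_grip 0.89 [270.1, 297.9, 30.1, 32.8] [489.35121521 271.25875061]
sd roll_mid 0.61 [221.8, 204.9, 26.7, 24.8] [592.65683365  -3.91863435]
sd spindle_top 0.79 [232.1, 211.8, 67.6, 52.0] [567.02696165  26.50365693]
```

View pics/w5.png

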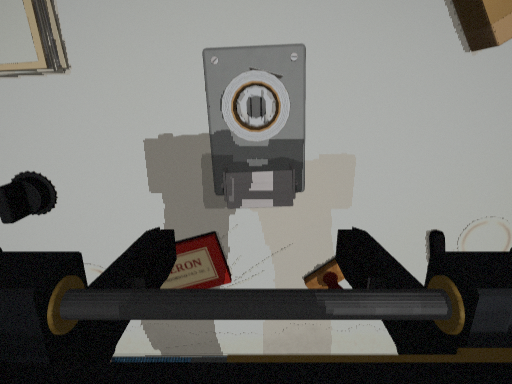

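The roll sits flat over the spindle, ring centre (257,105), with the slot still along x. The cap is at about (28,195), near (489,266). I'll move toward it.

```bash
python3 -m pendant '[{"dx":-0.01,"dy":-0.035,"dz":0,"roll":0,"hand":1},{"dx":-0.01,"dy":-0.035,"dz":0,"roll":0,"hand":1},{"dx":-0.01,"dy":-0.035,"dz":0,"roll":0,"hand":1},{"dx":-0.01,"dy":-0.035,"dz":0,"roll":0,"hand":1},{"dx":-0.01,"dy":-0.035,"dz":0,"roll":0,"hand":1}]'
python3 -m pendant '[{"dx":-0.01,"dy":-0.035,"dz":0,"roll":0,"hand":1},{"dx":-0.01,"dy":-0.035,"dz":0,"roll":0,"hand":1},{"dx":-0.005,"dy":-0.032,"dz":0,"roll":0,"hand":1},{"dx":0,"dy":0,"dz":0,"roll":0,"hand":1},{"dx":0,"dy":0,"dz":0,"roll":0,"hand":1}]'
python3 - <<'E'
from h import *
o=arm.get_obs();s=vision.snapshot("wrist");print(o["ee_pos"])
cv2.imwrite("pics/w6.png",s["img"])
for t in("cap_grip","cap_pins"):
    for r in vision.find_in(s,t)[:2]:
        b=r["bbox"];print(t,r["p"],b,fit_bbox([(s,o,b)],[492,275],[(28,0),(28,4),(20,50)])[0])
E
```

```text
time: 11.53
ee_pos: [477.3, 164.9, 218.8]
eef_rot: [[1.0, -0.004, 0.0], [-0.004, -1.0, 0.0], [0.0, -0.0, -1.0]]
ft_force: [0.4, 0.6, 0.1]
opening: 0.998
grip_force: 0.0
time: 11.95
ee_pos: [452.4, 268.0, 218.6]
eef_rot: [[1.0, 0.002, 0.0], [0.002, -1.0, 0.001], [0.0, -0.001, -1.0]]
ft_force: [-0.6, -1.1, 0.6]
opening: 0.999
grip_force: 0.0
[452.43549547 268.00903144 218.63783361]
cap_grip 0.74 [257.5, 133.2, 48.6, 52.6] [489.21058034 266.79343343]
cap_pins 0.74 [257.1, 133.1, 49.1, 50.0] [489.31831166 267.26256059]
cap_pins 0.17 [482.9, 72.8, 54.9, 140.0] [555.12980585  32.75363852]
```

View pics/w6.png

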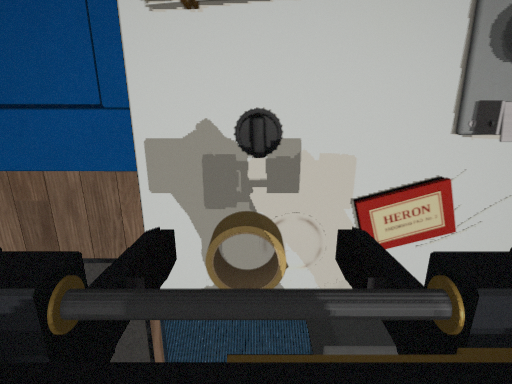

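The cap is at (258,133) with its bar roughly vertical in the image, i.e. along x. The tape roll at (247,250) is clear of the gripper. I'll descend partway and re-measure.

```bash
python3 -m pendant '[{"dx":0.02,"dy":0.001,"dz":0.02,"roll":0,"hand":1},{"dx":0.016,"dy":0,"dz":0.03,"roll":0,"hand":1},{"dx":0,"dy":0,"dz":0.03,"roll":0,"hand":1},{"dx":0,"dy":0,"dz":0.03,"roll":0,"hand":1},{"dx":0,"dy":0,"dz":0,"roll":0,"hand":1}]'
python3 -m pendant '[{"dx":0,"dy":0,"dz":0,"roll":0,"hand":1},{"dx":0,"dy":0,"dz":0,"roll":0,"hand":1}]'
python3 - <<'E'
from h import *
o=arm.get_obs();s=vision.snapshot("wrist");print(o["ee_pos"])
cv2.imwrite("pics/w7.png",s["img"])
for t in("cap_grip","cap_pins"):
    for r in vision.find_in(s,t)[:2]:
        b=r["bbox"];print(t,r["p"],b,fit_bbox([(s,o,b)],[492,267],[(28,0),(28,4),(20,50)])[0])
g=cv2.GaussianBlur(cv2.cvtColor(s["img"],cv2.COLOR_BGR2GRAY),(0,0),1.0).astype(float)
u,v=proj(s,[[489,267,50]],o)[0];print(u,v)
u,v=int(u),int(v);c=g[v-16:v+17,u-16:u+17]
gx=cv2.Sobel(c,-1,1,0);gy=cv2.Sobel(c,-1,0,1)
print("edge normal deg",np.degrees(.5*np.arctan2(2*(gx*gy).sum(),(gx*gx-gy*gy).sum())), "coh",np.hypot((gx*gx-gy*gy).sum(),2*(gx*gy).sum())/(gx*gx+gy*gy).sum())
for r in range(-40,41,8): print(r,g[v+r,u-36:u+37:3].astype(int))
E
```

```text
time: 12.52
ee_pos: [486.9, 260.6, 104.1]
eef_rot: [[1.0, -0.006, -0.008], [-0.006, -1.0, -0.006], [-0.008, 0.006, -1.0]]
ft_force: [-0.2, -0.3, 0.2]
opening: 0.998
grip_force: 0.0
time: 12.68
ee_pos: [490.3, 263.8, 110.0]
eef_rot: [[1.0, -0.005, 0.002], [-0.005, -1.0, 0.0], [0.002, -0.0, -1.0]]
ft_force: [0.0, -0.2, 0.3]
opening: 1.001
grip_force: 0.0
[490.25026273 263.7523583  110.02420895]
cap_grip 0.57 [254.1, 195.9, 67.5, 79.3] [491.4140343  265.71016177]
251.9064882440636 212.3794865581051
edge normal deg 6.815555200683363 coh 0.45899986402916587
-40 [108 120 120 116  41  19  14  11   7   6  10  10  13  14  11  11   8   6
  13  11  13  35  81  98 100]
-32 [ 94  93  81  14  11  11  10   8  11   8   7  10   6   8   7   8  14   9
  12  11   7   7  15  69 118]
-24 [93 92 29  9 11 10  7  8  9 11 11 14 13 11  9  7 15 34 34 35 35 21 29 36
 84]
-16 [94 91 44  8  7  8 10 12 12  6  7  8  9 10 11  8 17 32 34 34 34 30 29 44
 92]
-8 [ 94  93 104  48   9  11  10  10   8  11  11   8   9   7  11   5  14  32
  32  32  31  26  47 159 117]
0 [ 93 109 115 102  90  43  10   8   6   6   9  10  12  11  11  10  14  30
  30  29  36  75  96  95  95]
8 [ 93  94  96  96  94  93  94  90  65  39  12   6  10  11   8  11  31  99
 112 119 123 123 126 130 101]
16 [ 93  93  94  94  94  93  94  94  93  87  17   7   7  13  10   9 105 166
 166 166 167 166 166 165 135]
24 [ 93 108 120 120 120 120 119 100  94  94  68  28  28  45  59  89 156 166
 166 166 166 166 166 166 165]
32 [121 120 120 120 120 120 120 112  96  94  94  95  95  94 116 165 166 166
 166 166 166 165 165 165 166]
40 [119 120 120 119 120 119 119 121 120 120 120 120 120 117  99 111 163 165
 166 166 166 166 166 166 166]
```

```bash
python3 -m pendant '[{"dx":0.001,"dy":0,"dz":0.03,"roll":3,"hand":1},{"dx":0,"dy":0,"dz":0.025,"roll":0,"hand":1},{"dx":0,"dy":0,"dz":0.012,"roll":0,"hand":1},{"dx":0,"dy":0,"dz":0.006,"roll":0,"hand":1},{"dx":0,"dy":0,"dz":0,"roll":0,"hand":1}]'
python3 -m pendant '[{"dx":0,"dy":0,"dz":0,"roll":0,"hand":1},{"dx":0,"dy":0,"dz":0,"roll":0,"hand":1},{"dx":0,"dy":0,"dz":0,"roll":0,"hand":1},{"dx":0,"dy":0,"dz":0,"roll":0,"hand":1}]'
```

```text
time: 13.25
ee_pos: [490.0, 264.3, 35.4]
eef_rot: [[0.998, -0.055, -0.001], [-0.055, -0.998, -0.0], [-0.001, 0.0, -1.0]]
ft_force: [-0.0, 0.0, 0.4]
opening: 1.0
grip_force: 0.0
time: 13.58
ee_pos: [490.8, 264.7, 36.6]
eef_rot: [[0.998, -0.056, 0.001], [-0.056, -0.998, 0.001], [0.001, -0.001, -1.0]]
ft_force: [0.5, -0.8, 0.2]
opening: 1.002
grip_force: 0.0
```

```bash
python3 -m pendant '[{"dx":0,"dy":-0.001,"dz":0.001,"roll":0,"hand":-0.4},{"dx":0,"dy":0,"dz":0,"roll":0,"hand":-0.8},{"dx":0,"dy":0,"dz":0,"roll":0,"hand":-0.8},{"dx":0,"dy":0,"dz":0,"roll":0,"hand":-0.8},{"dx":0,"dy":0,"dz":0,"roll":0,"hand":-0.8}]' 20
python3 -m pendant '[{"dx":0,"dy":0,"dz":0,"roll":0,"hand":-0.8},{"dx":0,"dy":0,"dz":0,"roll":0,"hand":-0.8},{"dx":0,"dy":0,"dz":0,"roll":0,"hand":-0.8},{"dx":0,"dy":0,"dz":0,"roll":0,"hand":-0.8},{"dx":0,"dy":0,"dz":0,"roll":0,"hand":-0.8}]' 45
```

```text
time: 14.0
ee_pos: [490.3, 265.4, 34.7]
eef_rot: [[0.998, -0.056, 0.0], [-0.056, -0.998, -0.0], [0.0, 0.0, -1.0]]
ft_force: [-0.5, 0.1, -0.2]
opening: 0.644
grip_force: 0.0
time: 14.42
ee_pos: [490.3, 265.4, 34.7]
eef_rot: [[0.998, -0.056, -0.0], [-0.056, -0.998, -0.0], [-0.0, 0.0, -1.0]]
ft_force: [-0.9, 1.3, 0.3]
opening: 0.268
grip_force: 0.0
```

```bash
python3 -m pendant '[{"dx":0,"dy":0,"dz":0,"roll":0,"hand":-0.8},{"dx":0,"dy":0,"dz":0,"roll":0,"hand":-0.8},{"dx":0,"dy":0,"dz":0,"roll":0,"hand":-0.8},{"dx":0,"dy":0,"dz":0,"roll":0,"hand":-0.8},{"dx":0,"dy":0,"dz":0,"roll":0,"hand":-0.8}]' 45
```

```text
time: 14.83
ee_pos: [490.3, 265.4, 34.7]
eef_rot: [[0.998, -0.056, 0.0], [-0.056, -0.998, -0.0], [0.0, 0.0, -1.0]]
ft_force: [0.2, 0.3, 0.2]
opening: 0.156
grip_force: 45.0
```

```bash
python3 -m pendant '[{"dx":0,"dy":0,"dz":-0.03,"roll":0,"hand":-0.8},{"dx":0,"dy":0,"dz":-0.04,"roll":0,"hand":-0.8},{"dx":0,"dy":0,"dz":-0.04,"roll":-2.7,"hand":-0.8},{"dx":0,"dy":0,"dz":-0.04,"roll":-3,"hand":-0.8},{"dx":0,"dy":0,"dz":-0.015,"roll":0,"hand":-0.8}]'
python3 -m pendant '[{"dx":0.005,"dy":0.035,"dz":0,"roll":0,"hand":-0.8},{"dx":0.005,"dy":0.035,"dz":0,"roll":0,"hand":-0.8},{"dx":0.005,"dy":0.035,"dz":0,"roll":0,"hand":-0.8},{"dx":0.005,"dy":0.035,"dz":0,"roll":0,"hand":-0.8},{"dx":0.005,"dy":0.035,"dz":0,"roll":0,"hand":-0.8}]'
python3 -m pendant '[{"dx":0.006,"dy":0.035,"dz":0,"roll":0,"hand":-0.8},{"dx":0.006,"dy":0.035,"dz":0,"roll":0,"hand":-0.8},{"dx":0.006,"dy":0.034,"dz":0,"roll":0,"hand":-0.8},{"dx":0,"dy":0,"dz":0,"roll":0,"hand":-0.8},{"dx":0,"dy":0,"dz":0,"roll":0,"hand":-0.8}]'
python3 -m pendant '[{"dx":0,"dy":0,"dz":0,"roll":0,"hand":-0.8},{"dx":0,"dy":0,"dz":0,"roll":0,"hand":-0.8},{"dx":0,"dy":0,"dz":0,"roll":0,"hand":-0.8},{"dx":0,"dy":0,"dz":0,"roll":0,"hand":-0.8}]'
python3 - <<'E'
from h import *
o=arm.get_obs();s=vision.snapshot("wrist");cv2.imwrite("pics/w8.png",s["img"])
P=np.array(o["ee_pos"]);R=np.array(o["eef_rot"]);print(P,np.round(o["joint_positions"],1))
for t in("cap_grip","coupling","dispenser"):
    for r in vision.find_in(s,t)[:2]:
        b=r["bbox"];z=P[2]-34.7
        print(t,r["p"],b, R.T@np.r_[fit_bbox([(s,o,b)],P[:2],[(28,z),(28,z+4)])[0]-P[:2],0] if t=="cap_grip" else at_z(s,b[0],b[1],106,o))
# predicted pixel boxes for cap at TCP: rim
for dx in(-3,0,3):
    q=P+R@[dx,0,0];p=proj(s,cyl(q[0],q[1],[(28,P[2]-34.7),(28,P[2]-30.7)]),o);print(dx,p.min(0).round(1),p.max(0).round(1))
g=cv2.cvtColor(s["img"],cv2.COLOR_BGR2GRAY)
print(g[150:330:4,256].astype(int))
cv2.imwrite("pics/fin.png",np.hstack([s["img"][0:330,100:420]]).repeat(2,0)[:600].repeat(2,1))
E
```

```text
time: 15.25
ee_pos: [492.4, 266.2, 204.8]
eef_rot: [[0.999, 0.046, 0.007], [0.046, -0.999, 0.004], [0.007, -0.003, -1.0]]
ft_force: [0.9, -0.3, -1.1]
opening: 0.157
grip_force: 45.0
time: 15.67
ee_pos: [522.7, 90.0, 199.8]
eef_rot: [[0.999, 0.044, -0.0], [0.044, -0.999, -0.0], [-0.0, 0.0, -1.0]]
ft_force: [0.5, -0.6, -1.6]
opening: 0.156
grip_force: 45.0
time: 16.08
ee_pos: [545.4, -14.5, 199.6]
eef_rot: [[0.999, 0.038, -0.0], [0.038, -0.999, -0.001], [-0.0, 0.001, -1.0]]
ft_force: [-0.3, 0.9, -0.4]
opening: 0.153
grip_force: 45.0
time: 16.42
ee_pos: [545.3, -9.8, 199.7]
eef_rot: [[0.999, 0.046, -0.0], [0.046, -0.999, 0.001], [-0.0, -0.001, -1.0]]
ft_force: [-0.3, -0.6, -0.8]
opening: 0.153
grip_force: 45.0
[545.30312494  -9.82123417 199.71007775] [ -2.5  37.4  -2.2 106.8   2.2  35.9 -93.3]
cap_grip 0.88 [257.6, 234.3, 96.9, 105.6] [-6.27093414e+00  6.45499455e-01  8.46242881e-04]
coupling 0.7 [262.4, 133.0, 18.9, 21.2] [596.16941795 -12.0066337  106.        ]
dispenser 0.74 [259.1, 138.8, 109.2, 153.6] [591.62974939  -9.69589807 106.        ]
dispenser 0.43 [484.8, 41.4, 47.2, 82.8] [ 667.04983057 -164.92672497  106.        ]
-3 [211.2 187.2] [301.9 271.9]
0 [211.  182.4] [302.1 267.8]
3 [210.8 177.5] [302.3 263.7]
[136  52 142 124 102  63  67  67  41  26  15  11  12   8  11   1   1   0
  14   4   6  11  12  15  15  17  10  15  14   8  12  15   7  14  19  23
  42  44  42  45  40  45  37 192 192]
```

View pics/fin.png

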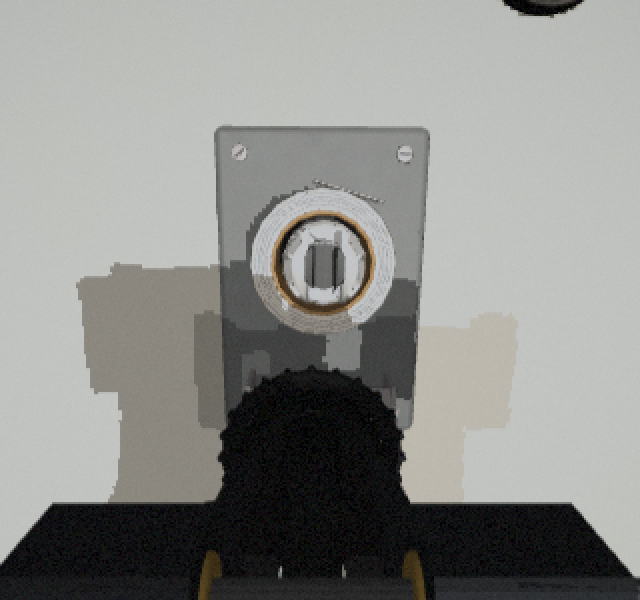

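The view shows the dispenser square with the tool. The head and slot centre is at about (262,131.5) and the slot is still along x. The cap's rim edge at row 183.5 puts the cap within 1 mm of the TCP.

```bash
python3 -m pendant '[{"dx":0.026,"dy":0.0023,"dz":0,"roll":0,"hand":-0.8},{"dx":0.026,"dy":0.0023,"dz":0.01,"roll":0,"hand":-0.8},{"dx":0,"dy":0,"dz":0.02,"roll":0,"hand":-0.8},{"dx":0,"dy":0,"dz":0.015,"roll":0,"hand":-0.8},{"dx":0,"dy":0,"dz":0,"roll":0,"hand":-0.8}]'
python3 -m pendant '[{"dx":0,"dy":0,"dz":0,"roll":0,"hand":-0.8},{"dx":0,"dy":0,"dz":0,"roll":0,"hand":-0.8},{"dx":0,"dy":0,"dz":0,"roll":0,"hand":-0.8},{"dx":0,"dy":0,"dz":0,"roll":0,"hand":-0.8},{"dx":0,"dy":0,"dz":0,"roll":0,"hand":-0.8}]'
```

```text
time: 17.03
ee_pos: [595.7, -13.6, 151.8]
eef_rot: [[0.999, 0.044, -0.006], [0.044, -0.999, -0.0], [-0.006, -0.0, -1.0]]
ft_force: [-0.0, 0.6, -0.6]
opening: 0.152
grip_force: 45.0
time: 17.45
ee_pos: [598.1, -13.8, 155.6]
eef_rot: [[0.999, 0.044, 0.002], [0.044, -0.999, -0.0], [0.002, 0.0, -1.0]]
ft_force: [0.3, 0.9, -0.2]
opening: 0.155
grip_force: 45.0
```

```bash
python3 -m pendant '[{"dx":-0.0005,"dy":-0.0017,"dz":0.004,"roll":0,"hand":-0.8},{"dx":0,"dy":0,"dz":0.004,"roll":0,"hand":-0.8},{"dx":0,"dy":0,"dz":0.003,"roll":0,"hand":-0.8},{"dx":0,"dy":0,"dz":0.002,"roll":0,"hand":-0.8},{"dx":0,"dy":0,"dz":0,"roll":0,"hand":-0.8}]'
python3 -m pendant '[{"dx":0,"dy":0,"dz":0.002,"roll":0,"hand":-0.8},{"dx":0,"dy":0,"dz":0.001,"roll":0,"hand":-0.8},{"dx":0,"dy":0,"dz":0.001,"roll":0,"hand":-0.8},{"dx":0,"dy":0,"dz":0,"roll":0,"hand":-0.8},{"dx":0,"dy":0,"dz":0,"roll":0,"hand":-0.8}]'
python3 -m pendant '[{"dx":0,"dy":0,"dz":0.002,"roll":0,"hand":-0.8},{"dx":0,"dy":0,"dz":0.001,"roll":0,"hand":-0.8},{"dx":0,"dy":0,"dz":0.001,"roll":0,"hand":-0.8},{"dx":0,"dy":0,"dz":0,"roll":0,"hand":-0.8},{"dx":0,"dy":0,"dz":0,"roll":0,"hand":-0.8}]'
```

```text
time: 17.87
ee_pos: [596.6, -12.1, 141.0]
eef_rot: [[0.999, 0.044, -0.001], [0.044, -0.999, -0.0], [-0.001, 0.0, -1.0]]
ft_force: [-1.3, 0.3, -1.0]
opening: 0.155
grip_force: 45.0
time: 18.28
ee_pos: [597.1, -12.1, 137.7]
eef_rot: [[0.999, 0.044, 0.0], [0.044, -0.999, -0.0], [0.0, 0.0, -1.0]]
ft_force: [0.6, 0.1, -1.2]
opening: 0.152
grip_force: 45.0
time: 18.7
ee_pos: [597.0, -12.1, 133.6]
eef_rot: [[0.999, 0.044, -0.0], [0.044, -0.999, -0.0], [-0.0, 0.0, -1.0]]
ft_force: [0.1, 0.1, -1.0]
opening: 0.155
grip_force: 45.0
```

```bash
python3 -m pendant '[{"dx":0,"dy":0,"dz":0.002,"roll":0,"hand":-0.8},{"dx":0,"dy":0,"dz":0.001,"roll":0,"hand":-0.8},{"dx":0,"dy":0,"dz":0.001,"roll":0,"hand":-0.8},{"dx":0,"dy":0,"dz":0,"roll":0,"hand":-0.8},{"dx":0,"dy":0,"dz":0,"roll":0,"hand":-0.8}]'
python3 -m pendant '[{"dx":0,"dy":0,"dz":0.001,"roll":0,"hand":-0.8},{"dx":0,"dy":0,"dz":0.001,"roll":0,"hand":-0.8},{"dx":0,"dy":0,"dz":0.001,"roll":0,"hand":-0.8},{"dx":0,"dy":0,"dz":0,"roll":0,"hand":-0.8},{"dx":0,"dy":0,"dz":0,"roll":0,"hand":-0.8}]'
```

```text
time: 19.12
ee_pos: [597.0, -12.1, 129.6]
eef_rot: [[0.999, 0.044, -0.0], [0.044, -0.999, -0.0], [-0.0, 0.0, -1.0]]
ft_force: [-0.1, -0.6, -0.6]
opening: 0.156
grip_force: 45.0
time: 19.53
ee_pos: [597.1, -12.1, 126.7]
eef_rot: [[0.999, 0.044, 0.0], [0.044, -0.999, -0.0], [0.0, 0.0, -1.0]]
ft_force: [0.1, -1.0, -0.1]
opening: 0.15
grip_force: 45.0
```

```bash
python3 -m pendant '[{"dx":0,"dy":0,"dz":0.001,"roll":0,"hand":-0.8},{"dx":0,"dy":0,"dz":0,"roll":0,"hand":-0.8},{"dx":0,"dy":0,"dz":0,"roll":0,"hand":-0.8}]'
python3 -m pendant '[{"dx":0,"dy":0,"dz":0.001,"roll":0,"hand":-0.8},{"dx":0,"dy":0,"dz":0,"roll":0,"hand":-0.8},{"dx":0,"dy":0,"dz":0,"roll":0,"hand":-0.8}]'
```

```text
time: 19.78
ee_pos: [597.1, -12.1, 126.7]
eef_rot: [[0.999, 0.044, 0.0], [0.044, -0.999, -0.0], [0.0, 0.0, -1.0]]
ft_force: [-2.5, 0.8, 6.6]
opening: 0.152
grip_force: 45.0
time: 20.03
ee_pos: [597.2, -12.1, 126.6]
eef_rot: [[0.999, 0.044, 0.001], [0.044, -0.999, -0.0], [0.001, 0.0, -1.0]]
ft_force: [-3.8, -0.1, 15.0]
opening: 0.156
grip_force: 45.0
```

```bash
python3 -m pendant '[{"dx":0,"dy":0,"dz":0,"roll":4,"hand":-0.8},{"dx":0,"dy":0,"dz":0,"roll":4,"hand":-0.8},{"dx":0,"dy":0,"dz":0,"roll":4,"hand":-0.8},{"dx":0,"dy":0,"dz":0,"roll":4,"hand":-0.8},{"dx":0,"dy":0,"dz":0,"roll":0,"hand":-0.8}]'; python3 -c "
from h import *
o=arm.get_obs();print(o['wrist_torque'],np.round(o['joint_positions'],1))"
python3 -m pendant '[{"dx":0,"dy":0,"dz":0,"roll":4,"hand":-0.8},{"dx":0,"dy":0,"dz":0,"roll":4,"hand":-0.8},{"dx":0,"dy":0,"dz":0,"roll":4,"hand":-0.8},{"dx":0,"dy":0,"dz":0,"roll":4,"hand":-0.8},{"dx":0,"dy":0,"dz":0,"roll":0,"hand":-0.8}]'; python3 -c "
from h import *
o=arm.get_obs();print(o['wrist_torque'],np.round(o['joint_positions'],1))"
```

```text
time: 20.45
ee_pos: [598.5, -12.4, 126.6]
eef_rot: [[0.972, -0.236, 0.004], [-0.236, -0.972, -0.001], [0.004, -0.0, -1.0]]
ft_force: [-1.3, 0.2, 12.6]
opening: 0.158
grip_force: 45.0
[-0.00961157  0.37462916 -0.02144379] [  -4.7   46.9    2.5  100.8   -3.3   32.2 -103.8]
time: 20.87
ee_pos: [598.4, -12.8, 126.6]
eef_rot: [[0.869, -0.495, 0.004], [-0.495, -0.869, -0.001], [0.004, -0.001, -1.0]]
ft_force: [-2.1, -0.6, 12.3]
opening: 0.157
grip_force: 45.0
[-0.16337843  0.36636364  0.05316012] [  -7.    47.1    6.7  101.    -9.1   32.2 -114.4]
```

```bash
python3 -m pendant '[{"dx":0,"dy":0,"dz":0,"roll":4,"hand":-0.8},{"dx":0,"dy":0,"dz":0,"roll":4,"hand":-0.8},{"dx":0,"dy":0,"dz":0,"roll":3,"hand":-0.8},{"dx":0,"dy":0,"dz":0,"roll":2,"hand":-0.8},{"dx":0,"dy":0,"dz":0,"roll":0,"hand":-0.8}]'; python3 -m pendant '[{"dx":0,"dy":0,"dz":0,"roll":0,"hand":-0.8},{"dx":0,"dy":0,"dz":0,"roll":0,"hand":-0.8},{"dx":0,"dy":0,"dz":0,"roll":0,"hand":-0.8},{"dx":0,"dy":0,"dz":0,"roll":0,"hand":-0.8}]'; python3 - <<'E'
from h import *
for i in range(3):
    o=arm.get_obs();R=np.array(o["eef_rot"]);print(np.degrees(np.arctan2(R[1,0],R[0,0])),np.round(o['wrist_torque'],3),np.round(o["ft_force"],1),o["grip_force"],np.round(o['ee_pos'],1),o['opening'])
    s=vision.snapshot("wrist")
P=np.array(o["ee_pos"])
for t in("cap_grip","roll_mid","dispenser"):
    for r in vision.find_in(s,t)[:1]:print(t,r)
# cap bar angle relative to the tool: does the cap follow? bar silhouette not visible; check the scene/side boxes
for n in("side","scene"):
    s=vision.snapshot(n)
    for t in("cap_grip","roll_mid"):
        for r in vision.find_in(s,t)[:1]:print(n,t,np.round(r["bbox"],1),r["p"])
    print(proj(s,[[597,-12,127],[597,-12,70]]).round(1))
E
```

```text
time: 21.28
ee_pos: [598.7, -12.6, 126.6]
eef_rot: [[0.737, -0.676, 0.004], [-0.676, -0.737, -0.001], [0.004, -0.002, -1.0]]
ft_force: [-0.6, -1.1, 11.7]
opening: 0.151
grip_force: 45.0
time: 21.62
ee_pos: [598.7, -12.6, 126.6]
eef_rot: [[0.738, -0.675, 0.004], [-0.675, -0.738, -0.001], [0.003, -0.002, -1.0]]
ft_force: [0.0, -1.0, 10.7]
opening: 0.158
grip_force: 45.0
-42.460912811721506 [-0.043  0.245  0.173] [ 0.  -1.  10.7] 45.00279704108834 [598.7 -12.6 126.6] 0.1578929873119962
-42.465015934576094 [-0.081  0.245  0.2  ] [-0.8 -1.2 11.3] 45.00278949737549 [598.7 -12.6 126.6] 0.1518173310226186
-42.46417762341067 [-0.08   0.201  0.176] [-0.1 -0.3 10.9] 45.00275233760476 [598.7 -12.6 126.6] 0.15546148787880035
cap_grip {'bbox': [256.8, 236.1, 96.1, 104.0], 'p': 0.84}
dispenser {'bbox': [273.2, 175.4, 211.1, 154.1], 'p': 0.67}
side cap_grip [221.3 189.   24.5  23.6] 0.54
side roll_mid [221.1 207.6  26.6  17.8] 0.57
[[219.6 183.9]
 [220.2 202.9]]
scene cap_grip [243.9 176.4  13.3  22. ] 0.65
[[243.8 175.8]
 [244.  189.2]]
```

```bash
cat > t.py <<'E'
from h import *
M=[];F=[]
for i in range(5):
    o=arm.get_obs();M.append(o["wrist_torque"]);F.append(o["ft_force"]);vision.snapshot("side")
R=np.array(o["eef_rot"]);print(np.degrees(np.arctan2(R[1,0],R[0,0])),np.mean(M,0).round(3),np.std(M,0).round(3),np.mean(F,0).round(1),np.round(o["ee_pos"],1))
E
python3 t.py
python3 -m pendant '[{"dx":0,"dy":0,"dz":0,"roll":-2,"hand":-0.8},{"dx":0,"dy":0,"dz":0,"roll":0,"hand":-0.8},{"dx":0,"dy":0,"dz":0,"roll":0,"hand":-0.8}]' >/dev/null; python3 t.py
python3 -m pendant '[{"dx":0,"dy":0,"dz":0,"roll":-3,"hand":-0.8},{"dx":0,"dy":0,"dz":0,"roll":0,"hand":-0.8},{"dx":0,"dy":0,"dz":0,"roll":0,"hand":-0.8}]' >/dev/null; python3 t.py
python3 -m pendant '[{"dx":0,"dy":0,"dz":0,"roll":3,"hand":-0.8},{"dx":0,"dy":0,"dz":0,"roll":0,"hand":-0.8},{"dx":0,"dy":0,"dz":0,"roll":0,"hand":-0.8}]' >/dev/null; python3 t.py
```

```text
-42.46536253349677 [-0.078  0.239  0.162] [0.023 0.02  0.04 ] [-0.8 -0.9 11.3] [598.7 -12.6 126.6]
-40.48157725999829 [-0.07   0.266  0.104] [0.035 0.028 0.017] [-1.3 -0.5 11.4] [598.6 -12.7 126.6]
-37.4857417941105 [-0.072  0.332  0.092] [0.046 0.028 0.016] [-1.5 -0.9 11.5] [598.5 -12.7 126.6]
-40.47510730061332 [-0.076  0.271  0.094] [0.02  0.008 0.042] [-0.8 -0.7 11. ] [598.6 -12.6 126.6]
```

```bash
python3 - <<'E'
from h import *
o=arm.get_obs();I=[];s=None
for i in range(8):
    s=vision.snapshot("wrist");I.append(cv2.cvtColor(s["img"],cv2.COLOR_BGR2GRAY).astype(float))
g=np.mean(I,0);P=np.array(o["ee_pos"]);R=np.array(o["eef_rot"])
def corners(th,off=(-.7,0)):
    c,S=np.cos(np.radians(th)),np.sin(np.radians(th));q=[]
    for x,y,z in((21,-7,-15.3),(21,7,-15.3),(9,-7,-15.3),(9,7,-15.3),(21,-7,14.7),(21,7,14.7)):
        q.append(P+R@[off[0]+c*x-S*y,off[1]+S*x+c*y,z])
    return proj(s,q,o).round(1)
print(corners(0).tolist());print(corners(5).tolist())
for r in range(184,262,3):print(r,g[r,214:300:2].round().astype(int).tolist())
E
```

```text
[[240.8, 228.5], [272.2, 228.5], [241.2, 252.5], [271.7, 252.5], [243.4, 205.3], [269.2, 205.3]]
[[245.0, 227.4], [276.2, 229.9], [243.0, 251.4], [273.4, 253.8], [246.9, 204.4], [272.5, 206.5]]
184 [86, 87, 86, 86, 83, 82, 82, 83, 82, 82, 86, 81, 82, 87, 58, 49, 103, 100, 89, 75, 23, 34, 80, 91, 91, 96, 64, 38, 96, 98, 97, 99, 96, 96, 84, 83, 80, 78, 67, 66, 65, 65, 66]
187 [86, 86, 85, 86, 82, 82, 82, 83, 82, 81, 84, 77, 93, 61, 37, 40, 28, 36, 47, 48, 50, 50, 50, 50, 47, 40, 32, 40, 48, 56, 102, 87, 86, 81, 83, 83, 83, 80, 78, 67, 66, 67, 67]
190 [85, 87, 86, 81, 82, 83, 83, 83, 62, 25, 34, 22, 39, 45, 47, 47, 48, 48, 46, 46, 43, 43, 45, 46, 46, 49, 30, 16, 16, 16, 15, 17, 14, 18, 94, 80, 81, 80, 81, 79, 67, 67, 66]
193 [86, 86, 84, 81, 81, 95, 65, 35, 12, 37, 39, 44, 42, 39, 35, 35, 33, 32, 29, 30, 28, 26, 27, 28, 29, 15, 15, 13, 10, 14, 17, 18, 13, 12, 29, 79, 95, 80, 83, 81, 78, 69, 118]
196 [84, 85, 96, 60, 16, 43, 11, 16, 12, 16, 37, 36, 34, 30, 26, 22, 14, 8, 12, 11, 14, 13, 14, 9, 10, 14, 12, 14, 12, 10, 15, 12, 12, 13, 14, 11, 29, 15, 59, 79, 80, 109, 127]
199 [85, 85, 85, 
[... 2883 characters left out ...]
, 14]
250 [17, 15, 14, 13, 14, 12, 15, 9, 13, 12, 15, 12, 12, 11, 11, 10, 11, 14, 15, 15, 14, 16, 14, 13, 15, 15, 15, 14, 6, 10, 16, 15, 13, 15, 12, 10, 13, 12, 12, 14, 17, 10, 17]
253 [14, 15, 13, 14, 16, 12, 13, 10, 12, 14, 14, 12, 10, 11, 14, 10, 13, 12, 9, 15, 10, 13, 12, 12, 14, 17, 14, 11, 7, 8, 14, 8, 13, 13, 15, 11, 14, 12, 15, 13, 15, 17, 13]
256 [14, 17, 14, 13, 12, 11, 13, 16, 15, 11, 8, 13, 13, 12, 11, 11, 13, 16, 13, 14, 9, 13, 13, 14, 16, 13, 12, 12, 7, 14, 12, 13, 9, 11, 14, 12, 10, 13, 11, 14, 12, 17, 16]
259 [14, 15, 16, 16, 10, 14, 16, 11, 11, 13, 12, 13, 12, 12, 12, 12, 14, 12, 14, 15, 12, 14, 15, 9, 13, 13, 13, 13, 9, 12, 8, 10, 12, 12, 15, 13, 11, 10, 12, 15, 13, 17, 16]
```

```bash
python3 - <<'E'
from h import *
s=vision.snapshot("wrist");g=s["img"].astype(float).mean(2)
rows=np.arange(229,260)
for lo,hi in((262,282),(230,250)):
    res=[]
    for c in np.arange(lo,hi,.5):
        for th in np.arange(-12,13,1):
            x=c+(rows-244)*np.tan(np.radians(-th))
            v=cv2.remap(g.astype(np.float32),x.astype(np.float32)[None],rows.astype(np.float32)[None],1)[0]
            res.append((v.mean(),c,th))
    res.sort();print([tuple(np.round(r,1)) for r in res[:8]])
print(g[229:260,262:282].mean(0).round(1)); print(g[229:260,230:250].mean(0).round(1))
E
python3 t.py; python3 t.py
```

```text
[(np.float64(9.0), np.float64(270.0), np.float64(0.0)), (np.float64(9.3), np.float64(270.5), np.float64(2.0)), (np.float64(9.3), np.float64(270.5), np.float64(3.0)), (np.float64(9.4), np.float64(270.0), np.float64(-1.0)), (np.float64(9.5), np.float64(270.0), np.float64(1.0)), (np.float64(9.5), np.float64(270.5), np.float64(1.0)), (np.float64(9.7), np.float64(270.5), np.float64(0.0)), (np.float64(9.8), np.float64(270.5), np.float64(4.0))]
[(np.float64(9.4), np.float64(240.0), np.float64(11.0)), (np.float64(9.5), np.float64(240.0), np.float64(10.0)), (np.float64(9.7), np.float64(240.0), np.float64(12.0)), (np.float64(9.7), np.float64(240.5), np.float64(11.0)), (np.float64(9.7), np.float64(240.5), np.float64(12.0)), (np.float64(9.8), np.float64(238.5), np.float64(3.0)), (np.float64(9.8), np.float64(241.0), np.float64(8.0)), (np.float64(9.9), np.float64(240.0), np.float64(9.0))]
[12.3 12.2 11.7 11.2 12.8 14.1 10.7 12.8  9.  10.4 12.5 14.  12.4 14.
 12.3 13.2 11.2 12.  12.2 14.1]
[13.7 12.5 11.6 12.1 11.7 13.5 11.6 12.5 10.8 10.2 11.6 11.1 10.4 11.4
 13.1 14.3 12.5 12.5 11.8 13.2]
-40.47969009001582 [-0.095  0.278  0.133] [0.03  0.016 0.043] [-0.9 -0.2 11.4] [598.6 -12.7 126.6]
-40.48003826128124 [-0.069  0.28   0.118] [0.017 0.043 0.017] [-0.8 -1.  11.5] [598.6 -12.6 126.6]
```

```bash
python3 -m pendant '[{"dx":0,"dy":0,"dz":0,"roll":1,"hand":-0.8},{"dx":0,"dy":0,"dz":0,"roll":0,"hand":-0.8},{"dx":0,"dy":0,"dz":0,"roll":0,"hand":-0.8},{"dx":0,"dy":0,"dz":0,"roll":0,"hand":-0.8}]'; python3 t.py; python3 -c "
from h import *
print(arm.job_done())"
```

```text
time: 25.25
ee_pos: [598.6, -12.7, 126.6]
eef_rot: [[0.749, -0.662, 0.004], [-0.662, -0.749, -0.001], [0.003, -0.002, -1.0]]
ft_force: [-1.0, -0.6, 11.1]
opening: 0.155
grip_force: 45.0
-41.460283200258395 [-0.058  0.279  0.2  ] [0.018 0.024 0.023] [-1.1 -0.8 11.1] [598.6 -12.7 126.6]
the job is handed in; nothing more can be done
None
```

The job is handed in: the roll is flat on the platter, and the cap is pushed fully down and turned about 44° clockwise (worked out from the gripper's turn). I felt no click, the gripper is still holding the cap there, and I had no contact with the other things on the counter.

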